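# Find the tin lid that rocks and press it home

### The arm

A 6-joint arm with a two-finger parallel gripper is mounted at the origin on the work surface. World frame = base frame: x ahead of the robot, y to its left, z up, the work surface at z = 0. Lengths are in mm, angles in rad, forces in N, time in s.
With the tool pointing down it reaches from about 350 to 875 mm from the base axis. Payload 4.2 kg.
Tool frame: the origin (TCP) lies at the very end of the fingers, on their centre line; the grasp point (between the pads) lies arm.hold_point_z behind it (arm.hold_point_z is the distance from the TCP to the grasp point, in mm); y points along the fingers, x is the direction in which the jaws open and shut, and the axes are right-handed (so a half turn about y gives the same grasp; the last joint's range is limited). The gripper opens to 85 mm and grips with 20 to 120 N. Pads are 22 mm wide; open, the fingers measure 114 mm over their backs; the gripper's body (76 mm by 85 mm) begins 54 mm behind the grasp point. The pads swing forward as they close: fully open they stand 13 mm farther back than shut.
Start: joints at [-1.046, 0.385, 0.008, 0, -1.194, -0.259], TCP at [164.192, -603.026, 231.312] pointing down, gripper open.
Joint ranges: [-3.14, 3.14], [-1.21, 2.06], [-1.07, 1.41], [-3.16, 2.05], [-2.99, -0.16], [-3.1, 3.1]. Speed limits (rad/s): [2.79, 2.79, 3.14, 3.14, 3.14, 3.14].

### API

Orientations are given as a unit quaternion [x, y, z, w].
In Python, from bench import arm gives the robot as it stands.
- The arm moves only by the shell command python3 -m creep 'ROWS'. ROWS is JSON, a list of rows, each a list of 3 entries, a list of its own where there are three numbers: the shift along the world's x, y, z in mm, then the turn, a rotation vector about the world's x, y, z in rad, then the gripper command: -1 is shut, 1 is fully open, values between are in proportion. In form: [[[dx, dy, dz], [wx, wy, wz], jaw], ...]. A call has 1 to 12 rows; each row is the pose to reach, as a shift and turn from the pose commanded when the call began; what a row does not reach only later rows make up. A row lasts 1/12 s, in which the tool goes at most 41.7 mm and 7.16 degrees, less where a joint would pass 70% of its speed; a pose out of reach is approached as far as the arm can. A call with a gripper value outside its range is refused whole. The fingers move at their own pace and stop on an object; the grip force is fixed at half the most. Time passes only in rows, so rows that repeat a pose let the fingers close. It gives the time, the measured TCP pose, the force and the opening at its end, in the units of the state.
- arm.read_state(): the state, without advancing time (a new reading comes with each control period).
- arm.get_image(name): name is "scene" or "top"; returns (picture, depth): 480x640x3 uint8, red, green, blue; 480x640 float32, mm along the optical axis (not along the pixel's ray), 0 where there is no reading.
- arm.camera_params(name): a dict with "camera_matrix" (3x3 intrinsics, pixels), "k1" (the pictures are not rectified: a ray, as slopes to the right and down, at radius r is drawn at 1 + k1 r^2 times it, then the intrinsics apply), "extrinsics" (4x4, takes a point from world to camera coordinates). Camera axes: x right, y down, z forward; pixel columns grow to the right and rows downward; lengths in mm; the calibration is good to about 2 mm. A picture is of the moment at which its call begins. camera_params takes no time and is no camera call.
- arm.job_done(): hands the job in, once; it reports no verdict.
The state is a dict: "clock": time; "joints": joint angles; "joint_vel": joint speeds; "joint_efforts": joint torques, N m; "position": TCP position; "ee_rot": TCP orientation; "contact_force": force on the tool from outside, world axes, zero at the start; "wrist_torque": the same for the moment, N m; "gripper_width": finger opening in mm.
Only numpy, scipy, OpenCV 4.12 (cv2) and the standard library are available. Lean on these libraries where they do the work, as an engineer would, in place of code of your own. Each camera call takes 0.05 s, during which the arm holds its last target.

### The job

One of the four identical aluminium tins in the tray has a lid that is not fully down: press lightly near the edge of the lids in turn until you find the one that tips under the fingertip, then press that lid in its middle until it is fully down and level like the others. Finish still holding it: the program ends with the fingertip pressing down on that lid. Only touch the lids, do not lift or take any off, and leave the other things where they are.

Things in the scene. Friction and masses are not known exactly. Their poses are not given: they have to be found in the camera images.
- lid_1: plain round aluminium lid of one of four identical tins (the numbers tell nothing of place or state). Disc 72 mm across, 7 mm thick, a shiny round inset on top, with a plug 61 mm across and 6 mm long below it in the tin's mouth. Origin on its axis at the disc's underside, so the flat top is 7 mm above it; z square to the lid. Fully down, the underside is on the tin's rim, 36 mm above the dresser
- lid_2: plain round aluminium lid of one of four identical tins (the numbers tell nothing of place or state). Disc 72 mm across, 7 mm thick, a shiny round inset on top, with a plug 61 mm across and 6 mm long below it in the tin's mouth. Origin on its axis at the disc's underside, so the flat top is 7 mm above it; z square to the lid. Fully down, the underside is on the tin's rim, 36 mm above the dresser
- lid_3: plain round aluminium lid of one of four identical tins (the numbers tell nothing of place or state). Disc 72 mm across, 7 mm thick, a shiny round inset on top, with a plug 61 mm across and 6 mm long below it in the tin's mouth. Origin on its axis at the disc's underside, so the flat top is 7 mm above it; z square to the lid. Fully down, the underside is on the tin's rim, 36 mm above the dresser
- lid_4: plain round aluminium lid of one of four identical tins (the numbers tell nothing of place or state). Disc 72 mm across, 7 mm thick, a shiny round inset on top, with a plug 61 mm across and 6 mm long below it in the tin's mouth. Origin on its axis at the disc's underside, so the flat top is 7 mm above it; z square to the lid. Fully down, the underside is on the tin's rim, 36 mm above the dresser
- tray: white ceramic tray 250 x 420 mm, rim 20 mm, floor 6 mm high, fixed; origin under its centre. The four tins (69 mm across) are fixed in it. One lid stands 3 mm high on a stiff 12 mm wide pad amid its tin: pressed under 5 N some 28 mm from its middle it tips 0.1 rad (let go, it may stay part tipped); over 10 N at its middle slides it down to stay. The others do not give
- ring_cone: glass ring cone standing in the tray, 44 mm wide and 62 mm tall; origin at the centre of its underside; leave it alone
- watch: steel watch with its bracelet closed under it, lying in the tray, 70 x 38 mm, 25 mm high; origin at the centre of its underside; leave it alone
- cream_jar: small amber glass jar with a white cap in the tray, 40 mm wide and 36 mm tall, not one of the tins; origin at the centre of its underside; leave it alone
- comb: black plastic comb 150 mm long (along its y), 27 mm wide, 4 mm thick, on the dresser; origin at the middle of its underside; leave it alone
- scent_bottle: glass scent bottle on the dresser, 48 mm wide, 100 mm tall; origin at the centre of its underside; leave it alone
- hairbrush: wooden hairbrush 220 mm long (along its x), 60 mm wide and 31 mm high, lying bristles down on the dresser; origin under its neck; leave it alone
Mind the look-alikes: they are no part of the job. What is shaped like the lid_3 but brown is not meant.

How it is judged:
By the outcome, as a careful person would: the job done as asked, in the order asked, and still so for the second after the job is handed in, while the arm keeps its last pose, push and grip.
It also fails if it takes over 58 s, if anything falls off the work surface, if the arm or the gripper's body presses on something with over 40 N, if the wrist force passes 120 N, or if a joint passes its speed limit or range.

## Working session

There is one attempt and no reset: what is moved stays moved. The work goes in short steps, Python scripts to look and compute and a shell command to move; the robot and the scene stay as the last step left them, time stands still between calls to the robot, and variables do not carry over. Pictures are saved under pics/ and viewed, and the job is handed in when it is done.

```bash
mkdir -p pics; ls; python3 - <<'E'
from bench import arm
import cv2,numpy as np
s=arm.read_state(); print(s, arm.hold_point_z)
for n in("scene","top"):
    im,d=arm.get_image(n); cv2.imwrite(f"pics/{n}0.png",im[:,:,::-1]); np.save(f"pics/{n}0d.npy",d)
    p=arm.camera_params(n); print(n,p)
E
```

```text
pics
{'clock': 0.0, 'joints': array([-1.04642622e+00,  3.85555367e-01,  6.62533165e-03, -5.13844859e-04,
       -1.19403270e+00, -2.58608861e-01]), 'joint_vel': array([ 0.0004141 , -0.00076507,  0.00018188,  0.00042782,  0.00031854,
       -0.00064585]), 'joint_efforts': array([-9.57484008e-04, -3.92290521e+01,  1.88405210e+01,  4.18633237e+00,
       -4.65627600e-03, -2.01936942e-06]), 'position': array([ 164.02045046, -602.47591397,  230.21992827]), 'ee_rot': array([ 0.42875773,  0.56224598, -0.5613462 , -0.43004268]), 'contact_force': array([-0.92884734,  0.28774746,  0.30344065]), 'wrist_torque': array([-0.03192011, -0.04097665,  0.00899507]), 'gripper_width': 85.37910201205179} 18.700000000000003
scene {'camera_matrix': array([[443.29887091,   0.        , 327.82260505],
       [  0.        , 443.29887091, 239.44811216],
       [  0.        ,   0.        ,   1.        ]]), 'k1': -0.0787227954250211, 'extrinsics': array([[-6.23314998e-01,  7.81774577e-01,  1.75192798e-02,
         3.11149910e+02],
       [ 6.05517390e-01,  4.96717797e-01, -6.21787842e-01,
        -2.54961087e+02],
       [-4.94800065e-01, -3.76961459e-01, -7.82989753e-01,
         1.47152240e+03],
       [ 0.00000000e+00,  0.00000000e+00,  0.00000000e+00,
         1.00000000e+00]])}
top {'camera_matrix': array([[499.73547815,   0.        , 318.2299479 ],
       [  0.        , 499.73547815, 238.3773144 ],
       [  0.        ,   0.        ,   1.        ]]), 'k1': 0.028151539421813865, 'extrinsics': array([[ 1.91974338e-02, -9.99465004e-01,  2.64795112e-02,
        -2.88684477e+01],
       [-9.94582576e-01, -2.17964359e-02, -1.01638649e-01,
         5.12112345e+02],
       [ 1.02161431e-01, -2.43848593e-02, -9.94468914e-01,
         1.10419549e+03],
       [ 0.00000000e+00,  0.00000000e+00,  0.00000000e+00,
         1.00000000e+00]])}
```

View pics/scene0.png

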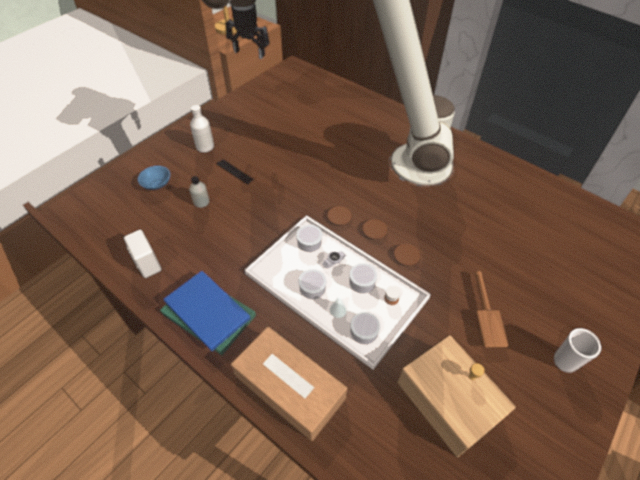

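View pics/top0.png

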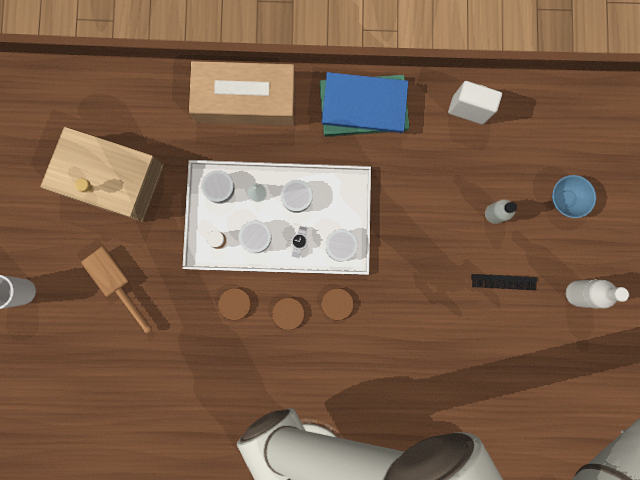

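The top view shows four grey lids at about (217,186), (296,195), (255,236) and (341,244). The look-alikes are three brown discs at (234,304), (288,313) and (337,304), and the white-capped jar at (215,239). The watch is at (300,240) and the ring cone at (256,192).

```bash
cat > h.py <<'E'
import numpy as np,cv2
from bench import arm
def cast(n,u,v,z):
    p=arm.camera_params(n);K=p["camera_matrix"];E=p["extrinsics"]
    a=cv2.undistortPoints(np.array([[[u,v]]],float),K,np.array([p["k1"],0,0,0.]))[0,0]
    R=E[:3,:3];c=-R.T@E[:3,3];d=R.T@np.array([a[0],a[1],1])
    return c+d*(z-c[2])/d[2]
def pix(n,P):
    p=arm.camera_params(n);E=p["extrinsics"]
    return cv2.projectPoints(np.array([P],float),cv2.Rodrigues(E[:3,:3])[0],E[:3,3],p["camera_matrix"],np.array([p["k1"],0,0,0.]))[0][0,0]
E
python3 - <<'E'
from h import *
im=cv2.imread("pics/top0.png")
c=cv2.resize(im[150:285,170:385],None,fx=3.7,fy=3.7,interpolation=cv2.INTER_CUBIC);cv2.imwrite("pics/topc.png",c)
i2=cv2.imread("pics/scene0.png")
c=cv2.resize(i2[205:370,235:440],None,fx=3.6,fy=3.6,interpolation=cv2.INTER_CUBIC);cv2.imwrite("pics/scc.png",c)
d=np.load("pics/top0d.npy")
for u,v in[(217,186),(296,195),(255,236),(341,244)]:
    w=d[v-8:v+9,u-8:u+9]; print(u,v,np.median(w),cast("top",u,v,43)); 
E
```

```text
217 186 1120.3146 [623.74147026 210.90415015  43.        ]
296 195 1122.9552 [607.71989644  33.88281574  43.        ]
255 236 1108.2042 [513.12995706 122.67733175  43.        ]
341 244 1114.4551 [499.41537018 -68.94077123  43.        ]
```

View pics/topc.png

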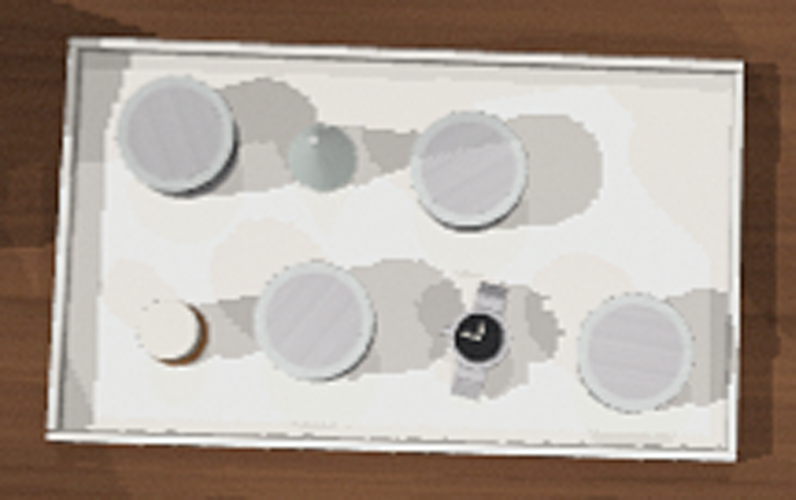

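View pics/scc.png

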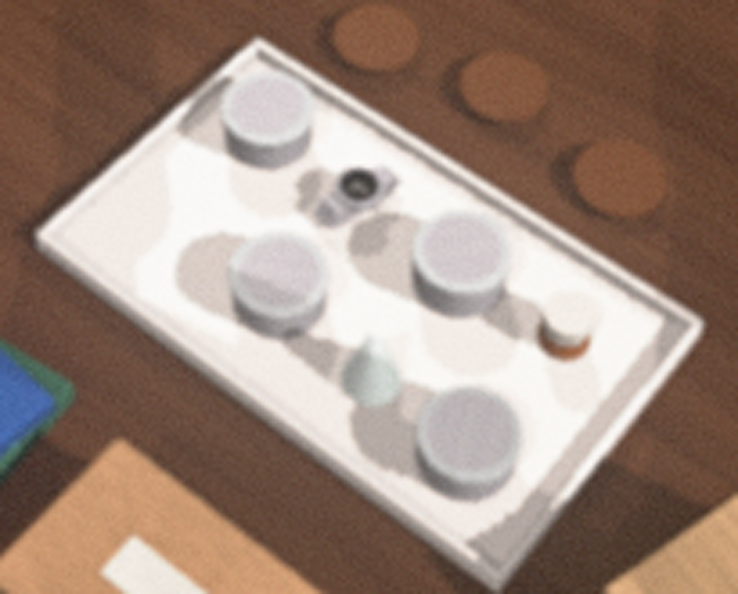

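```bash
python3 - <<'E'
from h import *
L=dict(A=(217.4,185.8),B=(296.4,195.0),C=(255.0,236.1),D=(341.2,244.2))
for n in("top","scene"):
  d=np.load(f"pics/{n}0d.npy");p=arm.camera_params(n);E=p["extrinsics"];R=E[:3,:3]
  uv=np.argwhere(d>0)[:,::-1].astype(float)
  a=cv2.undistortPoints(uv[:,None],p["camera_matrix"],np.array([p["k1"],0,0,0.]))[:,0]
  z=d[uv[:,1].astype(int),uv[:,0].astype(int)]
  W=(np.c_[a*z[:,None],z]-E[:3,3])@R
  for k,q in L.items():
    c=cast("top",*q,43)
    for _ in range(5):
      m=(np.hypot(*(W[:,:2]-c[:2]).T)<46)&(W[:,2]>33)&(W[:,2]<60)
      P=W[m]; 
      cc=cv2.minEnclosingCircle(P[:,:2].astype(np.float32))
    m=(np.hypot(*(W[:,:2]-c[:2]).T)<28); Q=W[m]
    co=np.linalg.lstsq(np.c_[Q[:,:2]-c[:2],np.ones(len(Q))],Q[:,2],rcond=None)[0]
    print(n,k,c.round(1),"plane",co.round(3),"sd",Q[:,2].std().round(2),len(Q),"centroid",P[:,:2].mean(0).round(1),"enc",np.round(cc[0],1),round(cc[1],1))
E
```

```text
top A [624.2 210.   43. ] plane [1.7000e-02 8.0000e-03 4.2851e+01] sd 2.11 485 centroid [624.  210.1] enc [624.9 210.4] 36.3
top B [607.7  33.   43. ] plane [1.0000e-03 0.0000e+00 4.2742e+01] sd 2.12 484 centroid [607.1  33. ] enc [607.2  33.2] 36.2
top C [512.9 122.7  43. ] plane [-1.0000e-03  7.0000e-03  4.5699e+01] sd 2.0 498 centroid [512.  123.2] enc [512.4 123.3] 35.8
top D [499.  -69.4  43. ] plane [3.0000e-03 1.7000e-02 4.2646e+01] sd 2.06 493 centroid [497.5 -69.7] enc [497.8 -69.9] 35.7
scene A [624.2 210.   43. ] plane [-1.0000e-02  1.3000e-02  4.2898e+01] sd 1.79 390 centroid [626.7 212.8] enc [625.  212.4] 36.5
scene B [607.7  33.   43. ] plane [ 1.0000e-03 -1.0000e-03  4.3133e+01] sd 1.78 319 centroid [609.9  35.3] enc [608.7  34.2] 37.4
scene C [512.9 122.7  43. ] plane [-3.0000e-03 -9.0000e-03  4.6239e+01] sd 1.75 316 centroid [515.3 125.6] enc [512.8 123.3] 37.6
scene D [499.  -69.4  43. ] plane [1.4000e-02 2.0000e-03 4.3015e+01] sd 1.87 255 centroid [500.4 -67.5] enc [497.7 -68.5] 37.8
```

Both depth views put the lid at (255,236) about 3 mm above the other three. I'll touch (341,244) first as a baseline, then the high one.

```bash
python3 -m creep '[[[100,175,0],[0,0,0],-1],[[200,350,0],[0,0,0],-1],[[307,526,-40],[0,0,0],-1],[[307,526,-80],[0,0,0],-1],[[307,526,-80],[0,0,0],-1],[[307,526,-80],[0,0,0],-1],[[307,526,-80],[0,0,0],-1],[[307,526,-80],[0,0,0],-1],[[307,526,-80],[0,0,0],-1],[[307,526,-80],[0,0,0],-1],[[307,526,-80],[0,0,0],-1],[[307,526,-80],[0,0,0],-1]]'
```

```text
clock: 1.1
position: [414.0, -173.2, 169.1]
ee_rot: [0.429, 0.562, -0.562, -0.429]
contact_force: [1.3, -0.6, -0.8]
gripper_width: 0.0
```

```bash
python3 -m creep '[[[0,0,0],[0,0,0],-1],[[0,0,0],[0,0,0],-1],[[0,0,0],[0,0,0],-1],[[0,0,0],[0,0,0],-1]]'
```

```text
clock: 1.43
position: [413.1, -175.9, 169.3]
ee_rot: [-0.43, -0.561, 0.562, 0.43]
contact_force: [-0.6, 0.1, -0.1]
gripper_width: -0.2
```

```bash
python3 -m creep '[[[29,49,-20],[0,0,0],-1],[[58,99,-50],[0,0,0],-1],[[58,99,-90],[0,0,0],-1],[[58,99,-90],[0,0,0],-1],[[58,99,-90],[0,0,0],-1],[[58,99,-105],[0,0,0],-1],[[58,99,-115],[0,0,0],-1],[[58,99,-115],[0,0,0],-1],[[58,99,-115],[0,0,0],-1],[[58,99,-115],[0,0,0],-1]]'; python3 - <<'E'
from h import *
im,d=arm.get_image("top"); cv2.imwrite("pics/t1.png",cv2.resize(im[130:330,170:450,::-1],None,fx=2.8,fy=2.8))
E
```

```text
clock: 2.27
position: [472.2, -77.2, 55.5]
ee_rot: [0.43, 0.562, -0.561, -0.429]
contact_force: [0.2, 0.2, 0.0]
gripper_width: -0.2
```

View pics/t1.png

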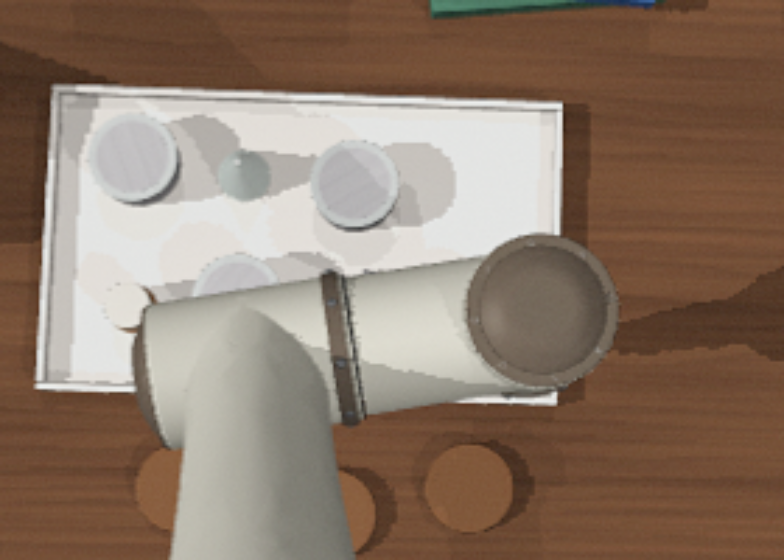

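The arm hides lid D from the top camera, which shows nothing moved. I'll go down in small steps and watch the force.

```bash
python3 -m creep '[[[0,0,-5],[0,0,0],-1],[[0,0,-10],[0,0,0],-1],[[0,0,-10],[0,0,0],-1],[[0,0,-10],[0,0,0],-1],[[0,0,-10],[0,0,0],-1]]'; python3 - <<'E'
from h import *
im,d=arm.get_image("scene"); cv2.imwrite("pics/s1.png",cv2.resize(im[190:380,230:440,::-1],None,fx=3,fy=3))
E
```

```text
clock: 2.73
position: [471.7, -76.2, 44.3]
ee_rot: [-0.429, -0.562, 0.562, 0.429]
contact_force: [-0.3, -0.7, -0.4]
gripper_width: 0.2
```

View pics/s1.png

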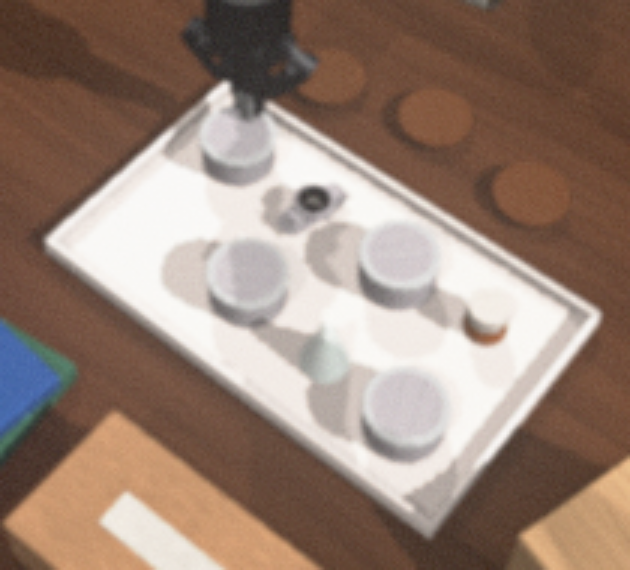

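```bash
for i in 1 2 3 4; do python3 -m creep '[[[0,0,-0.5],[0,0,0],-1],[[0,0,-0.5],[0,0,0],-1]]' | egrep 'pos|force'; done
```

```text
position: [471.7, -76.1, 43.9]
contact_force: [-1.0, 0.1, 0.7]
position: [471.6, -76.2, 43.3]
contact_force: [-0.1, -0.4, -0.5]
position: [471.7, -76.2, 43.1]
contact_force: [0.0, 0.5, 3.3]
position: [471.8, -76.2, 43.1]
contact_force: [-2.3, 1.5, 5.6]
```

Lid D is rigid: contact at z 43.1, force up to 5.6 N, no give. Next is the high one, C.

```bash
python3 -m creep '[[[0,0,15],[0,0,0],-1],[[0,0,35],[0,0,0],-1],[[4,40,35],[0,0,0],-1],[[7,80,35],[0,0,0],-1],[[10,120,35],[0,0,0],-1],[[12,160,35],[0,0,0],-1],[[14,192.5,35],[0,0,0],-1],[[14,192.5,35],[0,0,0],-1],[[14,192.5,35],[0,0,0],-1],[[14,192.5,20],[0,0,0],-1],[[14,192.5,10],[0,0,0],-1],[[14,192.5,10],[0,0,0],-1]]';  python3 -m creep '[[[0,0,0],[0,0,0],-1],[[0,0,0],[0,0,0],-1]]'
```

```text
clock: 4.45
position: [483.9, 114.5, 50.5]
ee_rot: [-0.429, -0.56, 0.563, 0.431]
contact_force: [-0.8, -0.1, -0.3]
gripper_width: 0.1
clock: 4.62
position: [485.9, 115.7, 52.8]
ee_rot: [0.43, 0.562, -0.562, -0.43]
contact_force: [0.1, 0.2, -0.3]
gripper_width: 0.3
```

```bash
python3 -m creep '[[[0,0,-3],[0,0,0],-1],[[0,0,-5],[0,0,0],-1],[[0,0,-5],[0,0,0],-1],[[0,0,-5],[0,0,0],-1]]'|egrep 'pos|force'; for i in 1 2 3 4 ; do python3 -m creep '[[[0,0,-0.5],[0,0,0],-1],[[0,0,-0.5],[0,0,0],-1]]' | egrep 'pos|force'; done
```

```text
position: [485.7, 116.2, 47.4]
contact_force: [0.5, -0.3, 0.5]
position: [485.7, 116.3, 46.9]
contact_force: [-0.5, -1.0, -0.1]
position: [485.7, 116.3, 46.4]
contact_force: [-0.0, 0.4, 0.2]
position: [485.6, 116.3, 45.8]
contact_force: [-0.5, -1.3, 0.7]
position: [485.6, 116.2, 45.3]
contact_force: [-0.9, -0.2, 0.6]
```

```bash
for i in 1 2 3 4 ; do python3 -m creep '[[[0,0,-0.5],[0,0,0],-1],[[0,0,-0.5],[0,0,0],-1]]' | egrep 'pos|force'; done; python3 - <<'E'
from h import *
im,d=arm.get_image("scene"); cv2.imwrite("pics/s2.png",cv2.resize(im[190:380,230:440,::-1],None,fx=3,fy=3))
E
```

```text
position: [485.6, 116.2, 44.8]
contact_force: [-0.8, -1.1, 0.7]
position: [485.6, 116.2, 44.5]
contact_force: [-1.4, -0.4, 2.4]
position: [485.7, 116.2, 44.4]
contact_force: [-1.7, 0.8, 6.0]
position: [485.7, 116.2, 44.3]
contact_force: [-2.7, -0.5, 8.6]
```

View pics/s2.png

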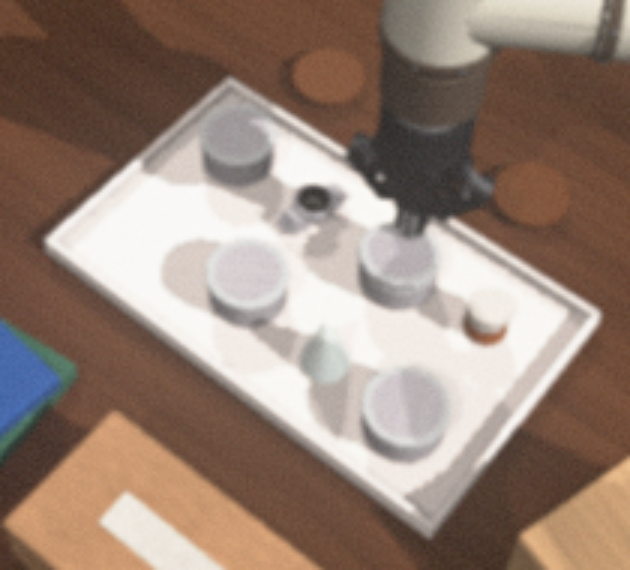

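```bash
python3 -m creep '[[[0,0,5],[0,0,0],-1],[[0,0,15],[0,0,0],-1],[[-20,0,40],[0,0,0],-1],[[-40,0,40],[0,0,0],-1],[[-40,0,40],[0,0,0],-1],[[-40,0,40],[0,0,0],-1]]'; python3 - <<'E'
from h import *
im,d=arm.get_image("scene"); cv2.imwrite("pics/s3.png",cv2.resize(im[190:380,230:440,::-1],None,fx=3,fy=3))
p=arm.camera_params("scene");E=p["extrinsics"];R=E[:3,:3]
uv=np.argwhere(d>0)[:,::-1].astype(float)
a=cv2.undistortPoints(uv[:,None],p["camera_matrix"],np.array([p["k1"],0,0,0.]))[:,0]
z=d[uv[:,1].astype(int),uv[:,0].astype(int)]
W=(np.c_[a*z[:,None],z]-E[:3,3])@R
for k,c in dict(A=(624,210.5),B=(607.5,33.5),C=(512.6,123.3),D=(497.8,-69.5)).items():
    Q=W[(np.hypot(*(W[:,:2]-c).T)<28)&(W[:,2]<55)&(W[:,2]>30)]
    co=np.linalg.lstsq(np.c_[Q[:,:2]-c,np.ones(len(Q))],Q[:,2],rcond=None)[0]
    print(k,co.round(3),len(Q))
E
```

```text
clock: 6.83
position: [445.3, 116.4, 83.8]
ee_rot: [0.429, 0.562, -0.562, -0.429]
contact_force: [0.8, -0.5, -0.8]
gripper_width: 0.1
A [-7.0000e-03  1.0000e-03  4.2972e+01] 392
B [-4.0000e-03 -2.0000e-03  4.3085e+01] 323
C [2.7000e-02 5.0000e-03 4.6351e+01] 307
D [5.0000e-03 5.0000e-03 4.3021e+01] 250
```

View pics/s3.png

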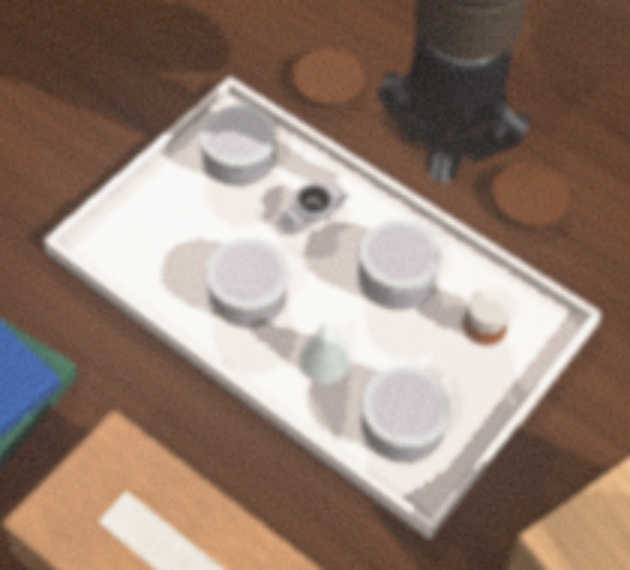

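Lid C gave about 1.6 mm at under 1 N and has stayed part tipped towards the press (0.027 rad). Its middle is still 3 mm high, so C is the loose one. Next I'll press its middle.

```bash
python3 -m creep '[[[30,3,0],[0,0,0],-1],[[67,7,0],[0,0,0],-1],[[67,7,0],[0,0,0],-1],[[67,7,-15],[0,0,0],-1],[[67,7,-30],[0,0,0],-1],[[67,7,-34],[0,0,0],-1],[[67,7,-34],[0,0,0],-1],[[67,7,-34],[0,0,0],-1],[[67,7,-34],[0,0,0],-1]]'; for i in 1 2 3 4 5; do python3 -m creep '[[[0,0,-1],[0,0,0],-1],[[0,0,-1],[0,0,0],-1]]' | egrep 'pos|force'; done
```

```text
clock: 7.63
position: [513.4, 123.6, 50.0]
ee_rot: [0.43, 0.562, -0.562, -0.429]
contact_force: [0.6, 0.5, 0.6]
gripper_width: -0.1
position: [513.0, 123.5, 49.0]
contact_force: [-0.1, -0.0, 0.3]
position: [512.7, 123.4, 47.6]
contact_force: [-1.4, 0.2, -0.5]
position: [512.6, 123.2, 46.3]
contact_force: [0.4, 0.4, -0.3]
position: [512.8, 123.3, 46.0]
contact_force: [-0.3, -0.3, 4.7]
position: [512.9, 123.3, 45.4]
contact_force: [-2.2, -0.9, 8.7]
```

```bash
for i in 1 2 3 4 5; do python3 -m creep '[[[0,0,-1],[0,0,0],-1],[[0,0,-1],[0,0,0],-1]]' | egrep 'pos|force'; done
```

```text
position: [512.8, 123.3, 44.6]
contact_force: [-3.2, -0.3, 9.2]
position: [512.8, 123.3, 43.7]
contact_force: [-3.4, -0.2, 9.5]
position: [512.8, 123.3, 43.1]
contact_force: [-4.0, -0.1, 12.1]
position: [512.8, 123.3, 43.0]
contact_force: [-6.2, 0.2, 18.7]
position: [512.8, 123.3, 43.0]
contact_force: [-8.8, -0.3, 23.8]
```

```bash
python3 -m creep '[[[0,0,0],[0,0,0],-1],[[0,0,0],[0,0,0],-1],[[0,0,0],[0,0,0],-1],[[0,0,0],[0,0,0],-1],[[0,0,0],[0,0,0],-1],[[0,0,0],[0,0,0],-1]]'; python3 - <<'E'
from h import *
im,d=arm.get_image("scene"); cv2.imwrite("pics/s4.png",cv2.resize(im[190:380,230:440,::-1],None,fx=3,fy=3))
p=arm.camera_params("scene");E=p["extrinsics"];R=E[:3,:3]
uv=np.argwhere(d>0)[:,::-1].astype(float)
a=cv2.undistortPoints(uv[:,None],p["camera_matrix"],np.array([p["k1"],0,0,0.]))[:,0]
z=d[uv[:,1].astype(int),uv[:,0].astype(int)]
W=(np.c_[a*z[:,None],z]-E[:3,3])@R
for k,c in dict(A=(624,210.5),B=(607.5,33.5),C=(512.6,123.3),D=(497.8,-69.5)).items():
    Q=W[(np.hypot(*(W[:,:2]-c).T)<31)&(W[:,2]<49)&(W[:,2]>36)]
    co=np.linalg.lstsq(np.c_[Q[:,:2]-c,np.ones(len(Q))],Q[:,2],rcond=None)[0]
    print(k,co.round(3),len(Q))
E
```

```text
clock: 9.8
position: [512.8, 123.3, 43.0]
ee_rot: [0.429, 0.562, -0.562, -0.428]
contact_force: [-9.4, -0.9, 24.7]
gripper_width: -0.1
A [-6.0000e-03  3.0000e-03  4.2819e+01] 474
B [-1.1000e-02  5.0000e-03  4.3036e+01] 394
C [-6.00e-03 -8.00e-03  4.32e+01] 232
D [-1.5000e-02  6.0000e-03  4.3224e+01] 311
```

View pics/s4.png

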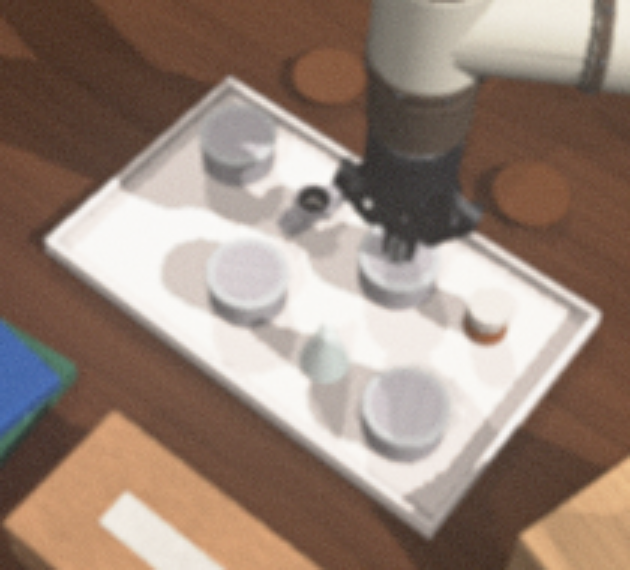

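The lid under the fingertip, at about (400,265) in this crop, now reads 43.2 mm and level like the others. Nothing else has moved.

```bash
python3 -c "
from bench import arm
arm.job_done()"
```

```text
the job is handed in; nothing more can be done
```

The loose lid is pressed fully down, and I handed the job in with the fingertip still pressing on its middle at about 25 N, at about 10 s of the 58 s.

- **Finding it:** I touched two lids. The one at about (498, −70) was rigid, stopping at z 43.1 with up to 5.6 N. The one at about (513, 123) gave about 1.6 mm at under 1 N and stayed part tipped, at 0.027 rad. Depth from both cameras had already shown it about 3 mm high, so I did not touch the other two.
- **Pressing it down:** Pressed at its middle, it slid from z 46 to 43.0 at around 9–10 N, then stopped hard.
- **Last checks:** The depth plane puts the lid at 43.2 mm and level within noise, against 42.8–43.2 mm for the others. The last picture shows nothing else moved.
- **What was off:** The edge press on the loose lid reached 8.6 N at its stop, above the light press of under 5 N I was aiming for; the rigid lid's 5.6 N was also slightly over. The final hold also carries about 9 N of sideways force.

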